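# Put the stray coffee capsule away in its sliding-lid box

### The job

One coffee capsule has been left on the place mat: put it back in the empty middle well of the wooden capsule box, rim down and fully seated like its neighbours. To get in, press on the rubber pad of the box's lid and drag the lid back toward you until it is fully open, and when the capsule is in, slide the lid fully shut again. The lid is thin: press just hard enough to carry it along, and leave everything else on the table where it is.

Things in the scene. Friction and masses are not known exactly. Their poses are not given: they have to be found in the camera images.
- box: Light wooden box, 180 (x) x 168 (y) x 50 mm, fixed. Origin: centre of its underside; -x side faces the robot. Under the far part of the lid a row of three wells, 40 mm wide, 8 mm deep, at x = +32 mm, y = -48, 0, +48 mm; floor 4 mm, well tops 12 mm above the origin. Opening with the lid fully back: x = -19 to +82 mm. Far wall, side walls and the lips over the lid's edges: 50 mm high.
- lid (a joint): Flat dark wooden lid, 170 x 151 x 6 mm, sliding in grooves along the box's -x direction: 0 = shut, 0.100 m = fully open (end stop). Its top lies 43.5 mm above the box's underside. It has no handle. It stays where it is left; about 6 N along the slide moves it, so pressing with roughly 10 to 17 N carries it, depending on the grip; it cracks if the fingers load it with more than 25 N.
- lid_pad (a point): Centre of the black ribbed rubber pad, 44 (x) x 74 (y) mm, let flush into the lid's top near its far end: on the surface, at box x = +41 mm when the lid is shut and -59 mm when fully open. Moves with the lid; axes as the box's.
- empty_well (a point): Centre of the floor of the empty middle well, 4 mm above the box's underside. The well is 40 mm wide, 8 mm deep, with a small chamfer. Axes as the box's.
- blue_capsule: Coffee capsule, blue aluminium, 36 mm across the rim at its foot, 28 mm tall, tapering to a dome (about 26 mm across at mid height), 11 g. Origin: centre of its underside; z points up to the dome. One of the three capsules stands on the place mat (which colour differs each time), the other two in the outer wells of the box.
- gold_capsule: Coffee capsule, gold aluminium, 36 mm across the rim at its foot, 28 mm tall, tapering to a dome (about 26 mm across at mid height), 11 g. Origin: centre of its underside; z points up to the dome. One of the three capsules stands on the place mat (which colour differs each time), the other two in the outer wells of the box.
- brown_capsule: Coffee capsule, brown aluminium, 36 mm across the rim at its foot, 28 mm tall, tapering to a dome (about 26 mm across at mid height), 11 g. Origin: centre of its underside; z points up to the dome. One of the three capsules stands on the place mat (which colour differs each time), the other two in the outer wells of the box.
- espresso_cup: White espresso cup, 58 mm wide with a handle, 56 mm tall, standing on the left part of the place mat. Leave it alone. Origin: its underside. The mat is a round straw-coloured disc, 352 mm across, its top 4 mm above the table.
- mug: Mint mug, 80 mm wide with a handle, 102 mm tall, at the far left. Leave it alone. Origin: its underside.
- glass: Clear drinking glass, 81 mm wide, 91 mm tall, left of the box. Leave it alone. Origin: centre of its underside.
- salt_shaker: Salt shaker, 44 mm wide, 90 mm tall, at the table's far edge. Leave it alone. Origin: centre of its underside.
Mind the look-alikes: they are no part of the job. Several things look just like the brown_capsule: the one meant starts farthest to the robot's right.

How it is judged:
By the outcome, as a careful person would: the job done as asked, in the order asked, and still so for the second after the job is handed in, with the robot touching nothing.
It also fails if it takes over 69 s, if anything falls off the work surface, if the arm or the gripper's body presses on something with over 40 N, if the wrist force passes 120 N, or if a joint passes its speed limit or range.

### The arm

A 6-joint arm with a two-finger parallel gripper is mounted at the origin on the work surface; the furniture and walls round the work are solid. World frame = base frame: x ahead of the robot, y to its left, z up, the work surface at z = 0. Lengths are in m, angles in rad, forces in N, time in s.
With the tool pointing down it reaches from about 0.35 to 0.775 m from the base axis. Payload 5.5 kg.
Tool frame: the origin (TCP) lies at the very end of the fingers, on their centre line; the grasp point (between the pads) lies 19 mm behind it; z points along the fingers, y is the line along which they close (so a half turn about z gives the same grasp; the last joint's range is limited). The gripper opens to 85 mm and grips with 20 to 120 N. Pads are 22 mm wide; open, the fingers measure 114 mm over their backs; the gripper's body (76 mm by 85 mm) begins 54 mm behind the grasp point. The pads swing forward as they close: fully open they stand 13 mm farther back than shut.
Start: joints at [1.127, 0.313, 0.046, 1.304, 0, 1.431], TCP at [0.172, 0.549, 0.231] pointing down, gripper open.
Joint ranges: [-2.76, 2.76], [-0.86, 1.69], [-1.03, 1.26], [-2.2, 2.34], [-1.47, 1.5], [-3.14, 3.14]. Speed limits (rad/s): [2.57, 2.57, 3.14, 3.14, 3.14, 3.14].

### API

Orientations are given as a unit quaternion [w, x, y, z].
In Python, from workcell import env, cams, ticket, spotter gives the robot as it stands.
- The arm moves only by the tool jog_arm, never from a script. Its argument "increments" is a list that holds one entry, the list of rows, each a list of 7 numbers: the shift along the tool's x, y, z in units of 0.25 m (1.0 is 0.25 m), then the turn, a rotation vector about the tool's x, y, z in units of 180 degrees (1.0 is 180 degrees), then the closure in counts, from 0 (fully open) to 255 (shut). A call has 1 to 20 rows; each row shifts and turns the commanded pose from where the row before left it, along the tool's axes as they then stand; what a row does not reach is not made up. A row lasts 1/10 s, in which the tool goes at most 50 mm and 8.59 degrees, less where a joint would pass 70% of its speed; a pose out of reach is approached as far as the arm can. A call with a number of a shift or a turn outside -1 to 1 is refused whole. A call with a gripper value outside its range is refused whole. The fingers move at their own pace and stop on an object; "force" is the grip in N (left out, the last holds). Time passes only in rows, so rows that do not move let the fingers close. It gives the time, the measured TCP pose, the force, the opening and the grip force at its end, in the units of the state.
- env.get_state(): the state, without advancing time (a new reading comes with each control period).
- cams.read_camera(name): name is "scene" or "side" or "wrist"; returns a dict with "pixels" (384x512x3 uint8, red, green, blue), "fx", "fy", "cx", "cy" (pixels), "xyz" and "attitude" of the camera in the world; the wrist camera has in their place "mount" (4x4, takes a point from camera to tool coordinates, whose origin is the TCP and whose axes are the flange's). Camera axes: x right, y down, z forward; pixel columns grow to the right and rows downward; lengths in m; the calibration is good to about 2 mm. A picture is of the moment at which its call begins: read the wrist's pose just before it. There is no depth.
- ticket.hand_in(): hands the job in; it is judged then, once.
Trained networks look in the newest picture that a camera, given by its name, has taken for a name from the list of things; names that differ only in an ending like _2 or _b are one class to them, and where a whole thing is asked for, a point or a joint stands for the part that bears it (a point fixed in the world has none). Each returns a list of dicts, best first, with "conf" (0 to 1); they miss things now and then, are a little off and sometimes report something else, mostly with a low value. They report only what shows in the picture. A call takes as long as a camera call. They do not tell look-alikes from the thing itself.
- spotter.find_in(target, camera): "uv" ([column, row] in pixels, amid what is visible of it).
- spotter.cut_out(target, camera): "region" (384x512 bool, what is visible of it) and "uv" ([column, row] in pixels, amid what is visible of it).
- spotter.landmark_of(target, camera): "uv" ([column, row] in pixels: a listed point, or the origin of a listed thing).
The state is a dict: "clock": time; "joint_pos": joint angles; "qvel": joint speeds; "tau": joint torques, N m; "tcp_pos": TCP position; "orientation": TCP orientation; "wrist_force": force on the tool from outside, world axes, zero at the start; "ft_torque": the same for the moment, N m; "finger_gap": finger opening in m; "grip_force": force on a finger pad.
Only numpy, scipy, OpenCV 4.12 (cv2) and the standard library are available. Lean on these libraries where they do the work, as an engineer would, in place of code of your own. Each camera call takes 0.05 s, during which the arm holds its last target. There are 200 camera calls.

## Working session

There is one attempt and no reset: what is moved stays moved. The work goes in short steps, Python scripts to look and compute and a tool call to move; the robot and the scene stay as the last step left them, time stands still between calls to the robot, and variables do not carry over. Pictures are saved under pics/ and viewed, at most 10 in all, crops included, and the job is handed in when it is done.

Besides the shell and the picture viewer there is one more tool, called as name(argument=value, ...) on one line, values as JSON. jog_arm: Moves the arm, as the interface text tells. Shifts and turns lie within -1 to 1; 1 stands for 0.25 m of shift or 180 degrees of turn. Its arguments: {"type":"object","properties":{"increments":{"type":"array"},"force":{"type":"number"}},"required":["increments"]}

```bash
mkdir -p pics; ls
cat > h.py <<'E'
import numpy as np, cv2
from scipy.spatial.transform import Rotation as R
from workcell import env, cams, ticket, spotter
def q2R(q): return R.from_quat([q[1],q[2],q[3],q[0]]).as_matrix()
def pose(name,im):
    if name!='wrist':
        a=np.array(im['attitude'],float); return (a if a.shape==(3,3) else q2R(a)), np.array(im['xyz'])
    s=env.get_state(); T=np.array(im['mount']); Rt=q2R(s['orientation'])
    return Rt@T[:3,:3], np.array(s['tcp_pos'])+Rt@T[:3,3]
def back(name,im,uv,z):
    Rc,t=pose(name,im)
    d=Rc@np.array([(uv[0]-im['cx'])/im['fx'],(uv[1]-im['cy'])/im['fy'],1])
    return t+d*(z-t[2])/d[2]
def proj(name,im,p):
    Rc,t=pose(name,im); c=Rc.T@(np.array(p)-t)
    return [im['fx']*c[0]/c[2]+im['cx'],im['fy']*c[1]/c[2]+im['cy']]
def save(im,f,crop=None,k=1):
    p=im['pixels'][:,:,::-1]
    if crop: p=p[crop[1]:crop[3],crop[0]:crop[2]]
    cv2.imwrite('pics/'+f,cv2.resize(np.ascontiguousarray(p),None,fx=k,fy=k,interpolation=cv2.INTER_CUBIC))
E
python3 - <<'E'
from h import *
s=env.get_state(); print(s['clock'],s['tcp_pos'],s['orientation'],s['wrist_force'])
ims=[]
for n in('scene','side'):
    im=cams.read_camera(n); ims.append(im['pixels'][:,:,::-1]); print(n,im['xyz'],im['attitude'],im['fx'],im['cx'],im['cy'])
    for t,z in(('box',0.0),('lid_pad',.0435),('empty_well',.004),('blue_capsule',.004),('gold_capsule',.004),('brown_capsule',.004),('espresso_cup',.004),('glass',0),('mug',0),('salt_shaker',0)):
        for r in spotter.landmark_of(t,n)[:4]:
            print(t,np.round(r['uv']),round(r['conf'],2),np.round(back(n,im,r['uv'],z),3))
cv2.imwrite('pics/a.png',cv2.resize(np.vstack(ims),(400,600)) if 0 else ims[0]); cv2.imwrite('pics/b.png',ims[1])
E
```

```text
pics
0.0 [0.17180664 0.54820772 0.23039468] [-2.42846246e-04  1.51318115e-01  9.88484699e-01 -8.76911609e-04] [ 0.59406153 -0.37483022 -0.74804305]
scene [-0.04698253  1.06770486  0.7935847 ] [ 0.11179109 -0.2038296   0.87596553 -0.42265901] 427.5976707274457 248.89634891085163 192.61147386778325
box [217. 212.] 0.7 [0.467 0.293 0.   ]
box [222. 216.] 0.65 [ 0.446  0.301 -0.   ]
lid_pad [212. 202.] 0.58 [0.475 0.304 0.043]
lid_pad [262. 176.] 0.57 [0.401 0.136 0.043]
empty_well [218. 209.] 0.98 [0.469 0.287 0.004]
brown_capsule [308. 255.] 0.65 [0.175 0.341 0.004]
brown_capsule [215. 210.] 0.65 [0.474 0.293 0.004]
espresso_cup [261. 176.] 0.59 [0.428 0.088 0.004]
glass [167. 283.] 0.76 [0.444 0.569 0.   ]
glass [224. 214.] 0.23 [ 0.445  0.294 -0.   ]
mug [136. 264.] 0.72 [0.551 0.553 0.   ]
salt_shaker [212. 174.] 0.69 [0.575 0.14  0.   ]
side [ 0.37004515 -0.84686946  0.71171041] [-0.49180718  0.8706588  -0.00880971  0.00115633] 478.2734762316745 249.21216637399573 186.95035796791274
box [267. 192.] 0.8 [0.435 0.303 0.   ]
lid_pad [283. 180.] 0.82 [0.479 0.296 0.043]
empty_well [280. 189.] 0.76 [0.472 0.316 0.004]
empty_well [285. 181.] 0.63 [0.489 0.356 0.004]
brown_capsule [296. 268.] 0.5 [ 0.483 -0.027  0.004]
brown_capsule [181. 185.] 0.4 [0.189 0.342 0.004]
espresso_cup [266. 237.] 0.69 [0.421 0.089 0.004]
glass [267. 149.] 0.93 [0.449 0.575 0.   ]
mug [299. 154.] 0.8 [0.55  0.537 0.   ]
salt_shaker [325. 226.] 0.79 [0.574 0.137 0.   ]
```

View pics/a.png

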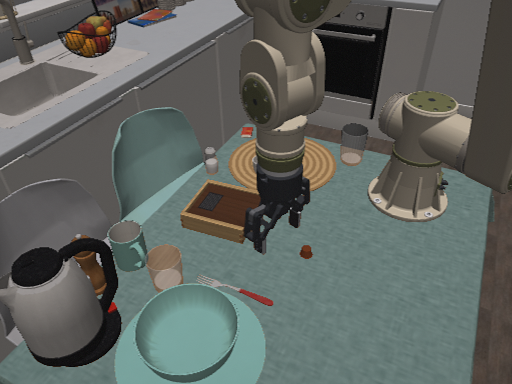

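View pics/b.png

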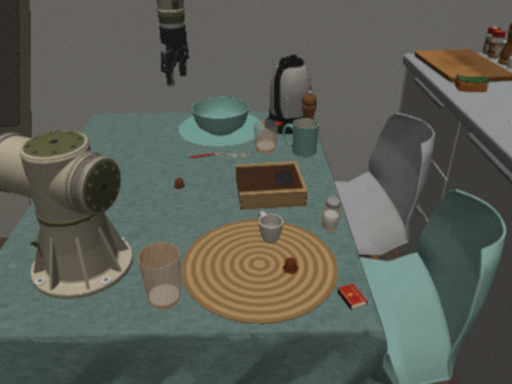

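The side view shows brown capsules at (291,266) on the mat and (179,184) by the fork. The mat one lies at y≈-0.03, farthest to the robot's right, against y≈0.34, so it fits. I'll confirm it in a crop and fit the box outline.

```bash
cat >> h.py <<'E'
from scipy.optimize import minimize
def fitbox(names,ims,masks,x0):
    C=np.array([[sx*.09,sy*.084,z] for sx in(-1,1) for sy in(-1,1) for z in(0,.05)])
    def cost(v):
        M=R.from_euler('z',v[2]).as_matrix(); c=0
        for n,im,m in zip(names,ims,masks):
            p=np.array([proj(n,im,M@q+[v[0],v[1],0]) for q in C])
            h=cv2.convexHull((p*16).round().astype(np.int32)); a=np.zeros(m.shape,np.uint8)
            cv2.fillConvexPoly(a,h,255,cv2.LINE_AA,4); c+=np.abs(a/255.-m).sum()/m.sum()
        return c
    S=np.array([x0]+[np.add(x0,d) for d in([.02,0,0],[0,.02,0],[0,0,.15])])
    r=minimize(cost,x0,method='Nelder-Mead',options=dict(initial_simplex=S,xatol=1e-4,fatol=1e-5)); return r.x,r.fun
E
python3 - <<'E'
from h import *
im=cams.read_camera('side'); save(im,'c.png',(160,140,350,290),4)
m=spotter.cut_out('box','side')[0]['region']; print(m.sum())
for y in(-.1,0,.1): print(fitbox(['side'],[im],[m],[.435,.303,y]))
for t in('brown_capsule','blue_capsule','gold_capsule'):
  for r in spotter.cut_out(t,'side'): print(t,r['uv'],r['conf'],back('side',im,r['uv'],.016))
for t in('lid_pad',):
  for r in spotter.landmark_of(t,'side'): print(r,back('side',im,r['uv'],.0435))
im=cams.read_camera('wrist'); print(np.round(im['mount'],3),im['fx'],im['cx'],im['cy'])
E
```

```text
2938
(array([0.44087147, 0.31036753, 0.04764543]), np.float64(0.08787890922195972))
(array([0.44066662, 0.30963211, 0.03584993]), np.float64(0.08661354262603611))
(array([0.44039806, 0.3096314 , 0.03958638]), np.float64(0.08625849250523898))
brown_capsule [181.8, 184.3] 0.65 [0.19267308 0.32710862 0.016     ]
{'uv': [287.1, 181.9], 'conf': 0.77} [0.48853642 0.28562905 0.0435    ]
[[ 0.001 -0.951 -0.31   0.081]
 [ 1.     0.     0.001 -0.   ]
 [-0.    -0.31   0.951 -0.143]
 [ 0.     0.     0.     1.   ]] 303.8856129137509 256.7241760124437 196.02936065761185
```

View pics/c.png

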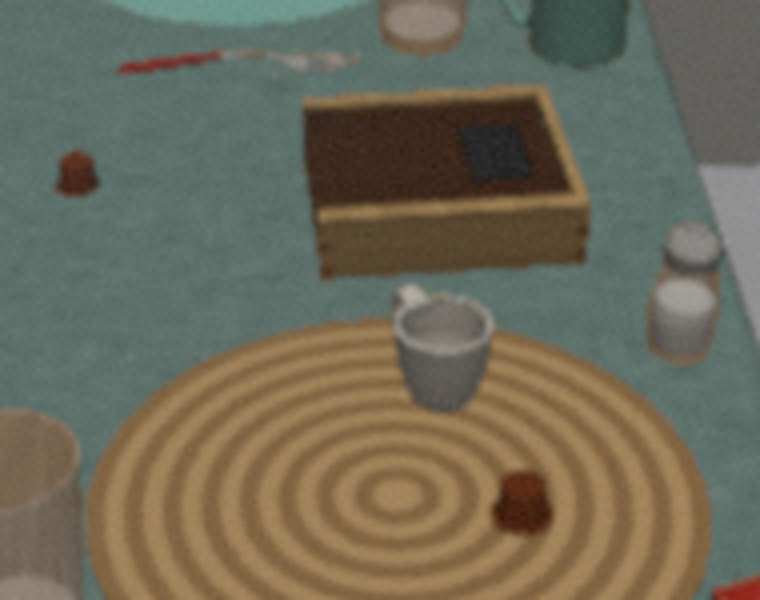

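The crop confirms it: the brown capsule meant is on the mat, foot at about full-image (291,268), and the other brown one sits off the mat at (179,184). The lid is shut, with its pad at about (284,178). Next I move over the box for a wrist view.

jog_arm(increments=[[[-0.145,-0.065,0,0,0,0,255],[-0.145,-0.065,0,0,0,0,255],[-0.145,-0.065,0,0,0,0,255],[-0.145,-0.065,0,0,0,0,255],[-0.145,-0.065,0,0,0,0,255],[-0.145,-0.065,0,0,0,0,255],[-0.145,-0.065,0,0,0,0,255],[-0.145,-0.065,0,0,0,0,255],[-0.145,-0.065,0,0,0,0,255],[0,0,0,0,0,0.0434,255],[0,0,0,0,0,0.0434,255],[0,0,0,0,0,0.0434,255],[0,0,0,0,0,0.0434,255],[0,0,0,0,0,0.0434,255],[0,0,0,0,0,0.0434,255],[0,0,0,0,0,0.0434,255],[0,0,0,0,0,0.0434,255],[0,0,0,0,0,0.0434,255],[0,0,0,0,0,0,255]]], force=20)

```text
clock: 3.35
tcp_pos: [0.4396, 0.3116, 0.2314]
orientation: [-0.0, 0.693, 0.721, 0.0]
wrist_force: [-0.8, 0.2, -0.4]
finger_gap: 0.0002
grip_force: 0.0
```

```bash
cat >> h.py <<'E'
def todo(target,yaw=None):
    "tool-frame shift (units) to world target, and turn about tool z (units) so that tool x points along yaw (deg)"
    s=env.get_state(); Rt=q2R(s['orientation']); d=Rt.T@(np.array(target)-s['tcp_pos'])/.25
    y=np.degrees(np.arctan2(Rt[1,0],Rt[0,0])); print('shift',np.round(d,4),'yaw',round(y,2),'tilt',np.round(Rt[:,2],4), 'turn', None if yaw is None else round(-((yaw-y+180)%360-180)/180,4))
E
python3 - <<'E'
from h import *
s=env.get_state(); print(s['clock'],s['tcp_pos'],s['orientation'],s['joint_pos'],s['finger_gap'])
im=cams.read_camera('wrist'); save(im,'d.png')
for t,z in(('box',0.),('lid_pad',.0435),('brown_capsule',.004)):
  for r in spotter.landmark_of(t,'wrist')[:3]: print(t,r['uv'],r['conf'],back('wrist',im,r['uv'],z))
for r in spotter.cut_out('lid_pad','wrist')[:1]: print('lidmask',r['region'].sum(), r['uv'])
m=spotter.cut_out('box','wrist')[0]['region']; print(m.sum(),fitbox(['wrist'],[im],[m],[.44,.31,.04]))
im2=cams.read_camera('side'); m2=spotter.cut_out('box','side')[0]['region']; print(fitbox(['side'],[im2],[m2],[.44,.31,.04]))
im3=cams.read_camera('scene')
for n in('scene','side'):
  for r in spotter.landmark_of('brown_capsule',n): print(n,r,back(n,im3 if n=='scene' else im2,r['uv'],.004))
E
```

```text
3.35 [0.43959465 0.31158245 0.23137558] [-4.17880569e-06  6.92969166e-01  7.20967213e-01  1.11665079e-04] [ 4.67534572e-01  2.42586242e-01 -4.89413996e-02  1.27906073e+00
  8.18710408e-05  1.99873310e+00] 0.00018217038531739791
box [254.8, 170.7] 0.94 [0.43646501 0.30286212 0.        ]
lid_pad [293.2, 182.7] 0.88 [0.48018145 0.30112994 0.0435    ]
brown_capsule [48.6, 132.6] 0.71 [0.18712638 0.34004624 0.004     ]
lidmask 18479 [253.1, 176.6]
23719 (array([0.43817891, 0.3012908 , 0.08658292]), np.float64(0.03888600931329149))
(array([0.4417123 , 0.31082986, 0.06909041]), np.float64(0.043174083104744486))
scene {'uv': [263.5, 155.9], 'conf': 0.6} [ 0.46919542 -0.01895279  0.004     ]
side {'uv': [180.0, 185.6], 'conf': 0.57} [0.18517803 0.34014577 0.004     ]
side {'uv': [291.9, 268.5], 'conf': 0.48} [ 0.47413781 -0.02808654  0.004     ]
side {'uv': [328.8, 226.9], 'conf': 0.38} [0.58140351 0.12718929 0.004     ]
```

View pics/d.png

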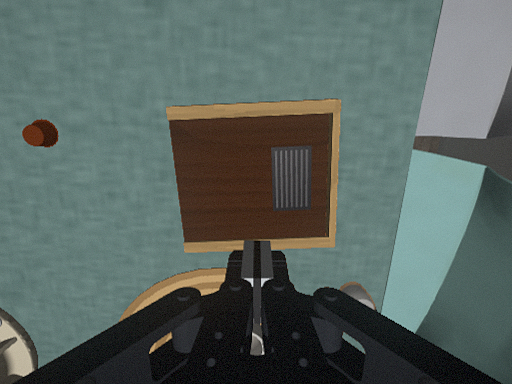

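The wrist view shows the box's top outline at about (166,107), (340,98), (335,247), (185,252). The pad's corners are at (271,147), (311,146), (311,209), (274,210).

Run:
```python
from h import *
im=cams.read_camera('wrist')
B=[back('wrist',im,u,.05)[:2] for u in((166,107),(340,98),(335,247),(185,252))]
P=[back('wrist',im,u,.0435)[:2] for u in((271,147),(311,146),(311,209),(274,210))]
for Q in(B,P):
  Q=np.array(Q); print(np.round(Q,4).tolist(),Q.mean(0),np.linalg.norm(np.diff(Q[[0,1,2,3,0]],axis=0),axis=1), [np.degrees(np.arctan2(*(Q[a]-Q[b])[::-1])) for a,b in((1,0),(2,3),(0,3),(1,2))])
todo([.48,.302,.08],90)
```

```text
[[0.3427, 0.3778], [0.5199, 0.3938], [0.5351, 0.2258], [0.3568, 0.2119]] [0.43860095 0.30233915] [0.1778707  0.1686632  0.17881504 0.16650744] [np.float64(5.161826261176148), np.float64(4.470283724874255), np.float64(94.85171258933588), np.float64(95.17205138994554)]
[[0.4529, 0.3403], [0.4963, 0.3431], [0.5033, 0.2703], [0.4604, 0.2673]] [0.47821518 0.30524758] [0.04348735 0.07316675 0.04297877 0.07335324] [np.float64(3.765610157331316), np.float64(3.9915054108400554), np.float64(95.89118794069687), np.float64(95.49786374448641)]
shift [-0.0448  0.16    0.6053] yaw 92.3 tilt [ 0.e+00  1.e-04 -1.e+00] turn 0.0128
```

jog_arm(increments=[[[0,0,0,0,0,-0.0144,255],[-0.0095,0.0388,0.17,0,0,0,255],[-0.0095,0.0388,0.17,0,0,0,255],[-0.0095,0.0388,0.17,0,0,0,255],[-0.0095,0.0388,0.17,0,0,0,255],[0,0,0,0,0,0,255],[0,0,0,0,0,0,255]]])

```text
clock: 4.65
tcp_pos: [0.4783, 0.3051, 0.0611]
orientation: [-0.001, 0.676, 0.736, -0.001]
wrist_force: [0.1, -0.4, 0.6]
finger_gap: -0.0005
grip_force: 0.0
```

Run:
```python
from h import *
s=env.get_state(); print(s['clock'],s['tcp_pos'],s['wrist_force'],s['tau'])
todo([.4794,.3057,.0435],94.9)
```

```text
4.65 [0.4783424  0.30506741 0.06110731] [ 0.12314204 -0.42212258  0.5797096 ] [-2.86399657e-01 -4.69134092e+01  2.44914025e+01 -9.46444552e-02
 -1.92096474e-02 -6.71239090e-03]
shift [0.0022 0.0046 0.0704] yaw 94.87 tilt [-2.3e-03 -8.0e-04 -1.0e+00] turn -0.0002
```

jog_arm(increments=[[[0,0,0.03,0,0,0,255],[0,0,0.03,0,0,0,255],[0,0,0.004,0,0,0,255],[0,0,0,0,0,0,255]]])

```text
clock: 5.05
tcp_pos: [0.4791, 0.3056, 0.0459]
orientation: [0.0, 0.676, 0.737, 0.0]
wrist_force: [0.5, 0.4, 0.2]
finger_gap: -0.0
grip_force: 0.0
```

jog_arm(increments=[[[0,0,0.004,0,0,0,255],[0,0,0,0,0,0,255]]])

```text
clock: 5.25
tcp_pos: [0.4792, 0.3055, 0.0446]
orientation: [0.0, 0.676, 0.737, 0.0]
wrist_force: [0.2, -0.5, 0.5]
finger_gap: -0.0001
grip_force: 0.0
```

jog_arm(increments=[[[0,0,0.002,0,0,0,255],[0,0,0,0,0,0,255]]])

```text
clock: 5.45
tcp_pos: [0.4791, 0.3054, 0.0439]
orientation: [-0.0, 0.676, 0.737, 0.0]
wrist_force: [0.1, 0.4, -0.3]
finger_gap: -0.0003
grip_force: 0.0
```

jog_arm(increments=[[[0,0,0.002,0,0,0,255],[0,0,0,0,0,0,255]]])

```text
clock: 5.65
tcp_pos: [0.4792, 0.3054, 0.0435]
orientation: [0.0, 0.676, 0.737, 0.0]
wrist_force: [0.0, -0.4, 3.0]
finger_gap: -0.0004
grip_force: 1.3
```

jog_arm(increments=[[[0,0,0.002,0,0,0,255],[0,0,0,0,0,0,255]]])

```text
clock: 5.85
tcp_pos: [0.4792, 0.3054, 0.0435]
orientation: [0.0, 0.676, 0.737, 0.0]
wrist_force: [-2.0, -1.5, 6.1]
finger_gap: -0.0001
grip_force: 3.2
```

jog_arm(increments=[[[0,0,0.002,0,0,0,255],[0,0,0,0,0,0,255]]])

```text
clock: 6.05
tcp_pos: [0.4792, 0.3055, 0.0435]
orientation: [0.0, 0.676, 0.737, 0.0]
wrist_force: [-2.6, -0.2, 9.9]
finger_gap: -0.0002
grip_force: 4.8
```

jog_arm(increments=[[[0,0,0.002,0,0,0,255],[0,0,0,0,0,0,255],[0,-0.008,0,0,0,0,255],[0,-0.012,0,0,0,0,255],[0,-0.016,0,0,0,0,255]]])

```text
clock: 6.55
tcp_pos: [0.4732, 0.3055, 0.0435]
orientation: [0.002, 0.677, 0.736, 0.003]
wrist_force: [4.2, -0.2, 5.5]
finger_gap: 0.0002
grip_force: 2.8
```

jog_arm(increments=[[[0,0,0,0,0,0,255],[0,0,0,0,0,0,255]]])

```text
clock: 6.75
tcp_pos: [0.4726, 0.3055, 0.0435]
orientation: [0.001, 0.676, 0.736, 0.002]
wrist_force: [3.2, 0.0, 6.9]
finger_gap: -0.0001
grip_force: 3.5
```

Run:
```python
from h import *
s=env.get_state(); print(s['clock'],s['tcp_pos'],s['orientation'],s['wrist_force'])
im=cams.read_camera('wrist'); save(im,'e.png',(150,80,370,260),3)
im=cams.read_camera('side'); print(spotter.landmark_of('lid_pad','side'))
```

```text
6.75 [0.4726017  0.30546001 0.04351411] [0.00131575 0.67646218 0.73647211 0.00245382] [3.23989445 0.04968427 6.89454575]
[{'uv': [284.4, 178.5], 'conf': 0.84}]
```

View pics/e.png

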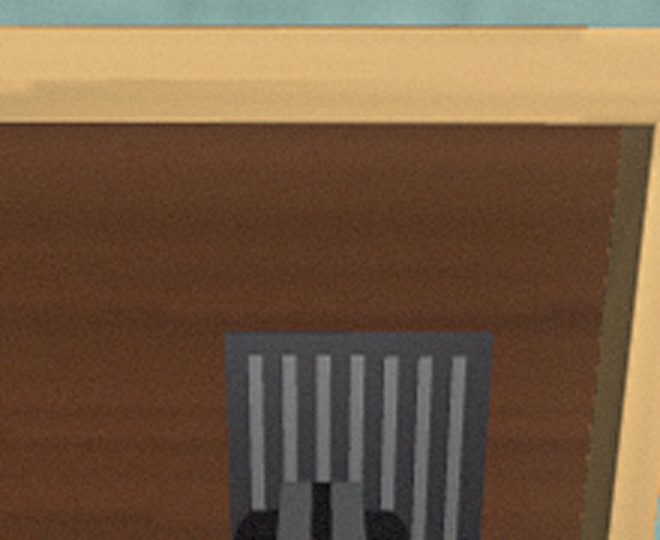

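The crop shows the fingertips (crop 320,500) about 6 mm short of the pad centre (357), so they slipped and the lid hardly moved. More pressure is needed.

jog_arm(increments=[[[0,0,0.004,0,0,0,255],[0,0,0,0,0,0,255]]])

```text
clock: 7.1
tcp_pos: [0.4726, 0.3055, 0.0434]
orientation: [0.001, 0.676, 0.736, 0.003]
wrist_force: [1.3, -0.8, 13.3]
finger_gap: -0.0001
grip_force: 7.0
```

jog_arm(increments=[[[0,-0.006,0.001,0,0,0,255]]])

```text
clock: 7.2
tcp_pos: [0.4725, 0.3055, 0.0434]
orientation: [0.002, 0.677, 0.736, 0.004]
wrist_force: [5.3, -0.5, 12.1]
finger_gap: -0.0002
grip_force: 5.8
```

jog_arm(increments=[[[0,-0.006,0.001,0,0,0,255]]])

```text
clock: 7.3
tcp_pos: [0.4721, 0.3055, 0.0434]
orientation: [0.003, 0.677, 0.736, 0.004]
wrist_force: [6.4, -1.6, 12.1]
finger_gap: 0.0
grip_force: 6.0
```

jog_arm(increments=[[[0,-0.006,0.002,0,0,0,255],[0,-0.01,0.0005,0,0,0,255],[0,-0.01,0,0,0,0,255]]])

```text
clock: 7.6
tcp_pos: [0.4665, 0.305, 0.0434]
orientation: [0.004, 0.677, 0.736, 0.005]
wrist_force: [6.4, -2.4, 13.4]
finger_gap: -0.0002
grip_force: 6.9
```

```bash
cat >> h.py <<'E'
def padcheck():
    "dark-grey pad in wrist view -> box-x extent relative to the TCP (mm)"
    im=cams.read_camera('wrist'); s=env.get_state(); u=spotter.landmark_of('lid_pad','wrist')
    e=np.array([.9963,.0854]); c=np.array([.4386,.3022])
    print('tcp box x',round(float((s['tcp_pos'][:2]-c)@e)*1e3,1),'f',np.round(s['wrist_force'],1))
    for r in u[:2]: print(r['uv'],round(r['conf'],2),'pad box x',round(float((back('wrist',im,r['uv'],.0435)[:2]-c)@e)*1e3,1))
    # edges of the pad along an image row
    hsv=cv2.cvtColor(im['pixels'],cv2.COLOR_RGB2HSV); m=(hsv[:,:,1]<60)&(hsv[:,:,2]<150)
    for v in(200,206,212):
        q=np.where(m[v,150:360])[0]+150
        if len(q): print(v,q.min(),q.max(),[round(float((back('wrist',im,(k,v),.0435)[:2]-c)@e)*1e3,1) for k in(q.min(),q.max())])
    return im
E
python3 -c "
from h import *
padcheck()"
```

```text
tcp box x 27.6 f [ 6.6 -2.3 15. ]
[271.0, 255.3] 0.72 pad box x 34.1
[213.5, 225.3] 0.48 pad box x 4.5
200 225 313 [10.8, 54.6]
206 226 312 [11.2, 54.3]
212 226 312 [11.1, 54.5]
```

The lid now travels with the fingers: the pad spans box x 11 to 54, so it is at about 33. I'll keep dragging.

jog_arm(increments=[[[0,-0.012,0,0,0,0,255],[0,-0.018,0,0,0,0,255],[0,-0.024,0,0,0,0,255],[0,-0.024,0,0,0,0,255]]])

```text
clock: 8.1
tcp_pos: [0.4472, 0.3034, 0.0434]
orientation: [0.004, 0.677, 0.736, 0.005]
wrist_force: [6.6, -1.4, 13.8]
finger_gap: 0.0
grip_force: 7.2
```

jog_arm(increments=[[[0,-0.024,0,0,0,0,255],[0,-0.024,0,0,0,0,255],[0,-0.024,0,0,0,0,255]]])

```text
clock: 8.4
tcp_pos: [0.4292, 0.3019, 0.0434]
orientation: [0.004, 0.677, 0.736, 0.005]
wrist_force: [7.4, -2.7, 15.1]
finger_gap: 0.0002
grip_force: 7.4
```

```bash
python3 -c "
from h import *
padcheck()"
```

```text
tcp box x -10.6 f [ 4.8 -3.  16. ]
[271.3, 256.1] 0.64 pad box x -3.8
200 225 313 [-27.3, 16.5]
206 226 312 [-26.9, 16.2]
212 226 312 [-27.0, 16.4]
```

jog_arm(increments=[[[0,-0.02,-0.0005,0,0,0,255],[0,-0.024,0,0,0,0,255],[0,-0.024,0,0,0,0,255],[0,-0.024,0,0,0,0,255]]])

```text
clock: 8.9
tcp_pos: [0.4063, 0.3001, 0.0434]
orientation: [0.004, 0.677, 0.736, 0.005]
wrist_force: [7.6, -2.7, 15.5]
finger_gap: 0.0003
grip_force: 7.6
```

jog_arm(increments=[[[0,-0.024,0,0,0,0,255],[0,-0.024,0,0,0,0,255],[0,-0.024,0,0,0,0,255],[0,-0.024,0,0,0,0,255]]])

```text
clock: 9.3
tcp_pos: [0.3824, 0.2981, 0.0434]
orientation: [0.004, 0.677, 0.736, 0.005]
wrist_force: [7.3, -3.8, 16.3]
finger_gap: -0.0
grip_force: 8.0
```

jog_arm(increments=[[[0,-0.016,0,0,0,0,255],[0,-0.012,0,0,0,0,255],[0,-0.008,0,0,0,0,255]]])

```text
clock: 9.6
tcp_pos: [0.3739, 0.2975, 0.0434]
orientation: [0.004, 0.677, 0.736, 0.006]
wrist_force: [8.8, -2.1, 12.0]
finger_gap: 0.0
grip_force: 6.3
```

```bash
python3 -c "
from h import *
padcheck()"
```

```text
tcp box x -65.0 f [ 6.4 -2.8 14.7]
[270.5, 258.7] 0.96 pad box x -58.7
[415.7, 153.7] 0.54 pad box x 9.9
200 226 314 [-81.3, -37.4]
206 226 313 [-81.4, -37.8]
212 227 313 [-81.0, -37.6]
```

The lid is fully open, with the pad centre at box x -59.4. I lift and go over the capsule.

jog_arm(increments=[[[0,0,-0.02,0,0,0,255],[0,0,-0.08,0,0,0,255],[0,0,-0.15,0,0,0,255],[0,0,-0.15,0,0,0,255],[0,0,-0.15,0,0,0,100],[-0.147,0.031,0,0,0,0,0],[-0.147,0.031,0,0,0,0,0],[-0.147,0.031,0,0,0,0,0],[-0.147,0.031,0,0,0,0,0],[-0.147,0.031,0,0,0,0,0],[-0.147,0.031,0,0,0,0,0],[-0.147,0.031,0,0,0,0,0],[-0.147,0.031,0,0,0,0,0],[-0.147,0.031,0,0,0,0,0],[0,0,0,0,0,0,0],[0,0,0,0,0,0,0]]], force=20)

```text
clock: 11.3
tcp_pos: [0.4643, -0.028, 0.1766]
orientation: [-0.001, 0.677, 0.736, -0.0]
wrist_force: [-0.2, 0.7, -0.1]
finger_gap: 0.0856
grip_force: 0.0
```

Run:
```python
from h import *
s=env.get_state(); print(s['clock'],s['tcp_pos'],s['joint_pos'],s['finger_gap'])
im=cams.read_camera('wrist'); save(im,'f.png')
for r in spotter.landmark_of('brown_capsule','wrist')[:3]:
  p=back('wrist',im,r['uv'],.004); print(r,p)
for r in spotter.cut_out('brown_capsule','wrist')[:2]:
  v,u=np.where(r['region']); print(r['uv'],u.min(),u.max(),v.min(),v.max())
im=cams.read_camera('side')
for r in spotter.landmark_of('brown_capsule','side')[:3]: print(r,back('side',im,r['uv'],.004))
todo([.472,-.025,.1],94.9)
```

```text
11.3 [ 0.46425894 -0.02800695  0.17655381] [-2.33566206e-01  1.29506982e-01 -3.25719842e-01  1.11799607e+00
  6.84511709e-04  1.25412729e+00] 0.08559520476594763
{'uv': [257.1, 175.8], 'conf': 0.83} [ 0.46316254 -0.02700555  0.004     ]
[254.9, 178.3] 244 277 162 196
{'uv': [181.2, 184.7], 'conf': 0.49} [0.18811082 0.34513567 0.004     ]
{'uv': [293.6, 266.8], 'conf': 0.47} [ 0.47848011 -0.0224339   0.004     ]
shift [0.0034 0.0302 0.3089] yaw 94.99 tilt [-4.e-04  4.e-04 -1.e+00] turn 0.0005
```

View pics/f.png

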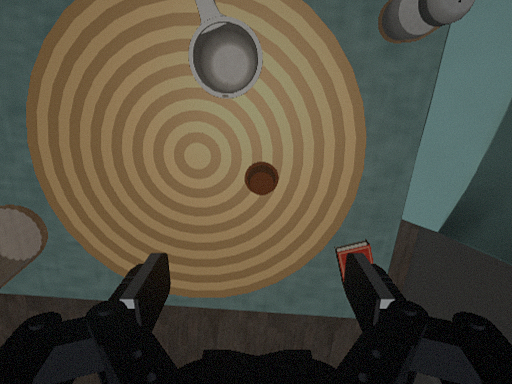

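The wrist view shows the capsule alone on the mat, rim bounding box (244–277, 162–196) with its foot centre at about (261,179). The fingers are open and the cup at (226,58) is well clear.

Run:
```python
from h import *
im=cams.read_camera('wrist')
p=back('wrist',im,(260.8,179),.005); print(p)
todo([p[0],p[1],.060],94.9)
```

```text
[ 0.46826993 -0.02999296  0.005     ]
shift [-0.0147  0.0132  0.4691] yaw 94.98 tilt [-2.e-04  3.e-04 -1.e+00] turn 0.0005
```

jog_arm(increments=[[[-0.004,0.0033,0.11,0,0,0,0],[-0.004,0.0033,0.11,0,0,0,0],[-0.004,0.0033,0.11,0,0,0,0],[-0.003,0.0033,0.1,0,0,0,0],[0,0,0,0,0,0,0],[0,0,0,0,0,0,0]]])

```text
clock: 12.2
tcp_pos: [0.4684, -0.0306, 0.07]
orientation: [-0.0, 0.676, 0.737, -0.0]
wrist_force: [0.7, -0.7, -0.5]
finger_gap: 0.0851
grip_force: 0.0
```

Run:
```python
from h import *
im=cams.read_camera('wrist'); save(im,'g.png')
print(env.get_state()['tcp_pos'])
for r in spotter.landmark_of('brown_capsule','wrist')[:2]:
  p=back('wrist',im,r['uv'],.004); print(r,p)
for r in spotter.cut_out('brown_capsule','wrist')[:1]:
  v,u=np.where(r['region']); print(r['uv'],u.min(),u.max(),v.min(),v.max()); print(back('wrist',im,((u.min()+u.max())/2,(v.min()+v.max())/2),.006))
```

```text
[ 0.46927481 -0.03091223  0.07082254]
{'uv': [257.4, 209.3], 'conf': 0.97} [ 0.46925925 -0.0301599   0.004     ]
[255.0, 211.8] 233 283 188 239
[ 0.47011204 -0.03282266  0.006     ]
```

View pics/g.png

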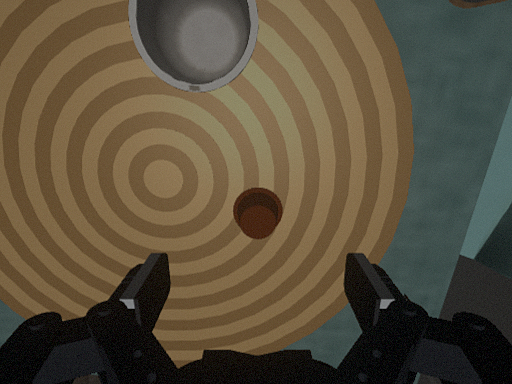

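The capsule sits midway between the fingers (rim centre about (258,211)). I descend and grip gently.

jog_arm(increments=[[[0,0.0015,0.1,0,0,0,0],[0,0,0.08,0,0,0,0],[0,0,0.045,0,0,0,0],[0,0,0,0,0,0,0],[0,0,0,0,0,0,0],[0,0,0,0,0,0,150],[0,0,0,0,0,0,255],[0,0,0,0,0,0,255],[0,0,0,0,0,0,255],[0,0,0,0,0,0,255],[0,0,0,0,0,0,255],[0,0,0,0,0,0,255],[0,0,0,0,0,0,255],[0,0,0,0,0,0,255]]], force=20)

```text
clock: 13.75
tcp_pos: [0.4694, -0.0313, 0.014]
orientation: [0.0, 0.676, 0.737, 0.0]
wrist_force: [-0.9, 0.6, 5.2]
finger_gap: 0.0278
grip_force: 19.6
```

jog_arm(increments=[[[0,0,-0.03,0,0,0,255],[0,0,-0.08,0,0,0,255],[0,0,-0.15,0,0,0,255],[0,0,-0.15,0,0,0,255],[0,0,-0.15,0,0,0,255],[0,0,0,0,0,0,255],[0,0,0,0,0,0,255]]])

```text
clock: 14.45
tcp_pos: [0.4697, -0.0313, 0.1545]
orientation: [0.001, 0.676, 0.737, 0.001]
wrist_force: [0.4, -0.4, -1.2]
finger_gap: 0.0276
grip_force: 18.9
```

Run:
```python
from h import *
im=cams.read_camera('wrist'); save(im,'x.png')
todo([.4705,.3047,.14],94.9)
for r in spotter.landmark_of('brown_capsule','wrist')[:2]:
  T=np.array(im['mount']); print(r)
  # tool-frame location if at tool z=+0.010
  d=T[:3,:3]@np.array([(r['uv'][0]-im['cx'])/im['fx'],(r['uv'][1]-im['cy'])/im['fy'],1]); print(T[:3,3]+d*(.0105-T[2,3])/d[2])
for r in spotter.cut_out('brown_capsule','wrist')[:1]:
  v,u=np.where(r['region']); print(u.min(),u.max(),v.min(),v.max())
```

```text
shift [1.3376 0.1211 0.0534] yaw 94.88 tilt [-1.e-04  1.e-04 -1.e+00] turn -0.0001
```

jog_arm(increments=[[[0.1486,0.0134,0,0,0,0,255],[0.1486,0.0134,0,0,0,0,255],[0.1486,0.0134,0,0,0,0,255],[0.1486,0.0134,0,0,0,0,255],[0.1486,0.0134,0,0,0,0,255],[0.1486,0.0134,0,0,0,0,255],[0.1486,0.0134,0,0,0,0,255],[0.1486,0.0134,0,0,0,0,255],[0.1486,0.0134,0,0,0,0,255],[0,0,0,0,0,0,255],[0,0,0,0,0,0,255]]])

```text
clock: 15.7
tcp_pos: [0.4695, 0.3047, 0.1518]
orientation: [-0.001, 0.676, 0.737, -0.002]
wrist_force: [-0.1, -0.3, 0.4]
finger_gap: 0.0277
grip_force: 18.9
```

Run:
```python
from h import *
im=cams.read_camera('wrist'); save(im,'i.png',(130,60,390,255),3)
print(env.get_state()['tcp_pos'],env.get_state()['finger_gap'])
for t in('empty_well','blue_capsule','gold_capsule','brown_capsule'):
  for r in spotter.landmark_of(t,'wrist')[:2]: print(t,r,back('wrist',im,r['uv'],.004))
todo([.4705,.3047,.05],94.9)
```

```text
[0.46967149 0.30390177 0.15207365] 0.027446274951684325
empty_well {'uv': [257.0, 178.3], 'conf': 0.63} [0.46854355 0.30655086 0.004     ]
blue_capsule {'uv': [256.8, 132.3], 'conf': 0.61} [0.46496096 0.35104261 0.004     ]
gold_capsule {'uv': [256.8, 224.8], 'conf': 0.55} [0.47329918 0.25630034 0.004     ]
gold_capsule {'uv': [259.3, 130.4], 'conf': 0.19} [0.46751445 0.35298398 0.004     ]
brown_capsule {'uv': [256.6, 245.5], 'conf': 0.55} [0.47533042 0.2323426  0.004     ]
shift [5.700e-03 1.000e-04 4.134e-01] yaw 94.78 tilt [-6.e-04 -3.e-04 -1.e+00] turn -0.0007
```

View pics/i.png

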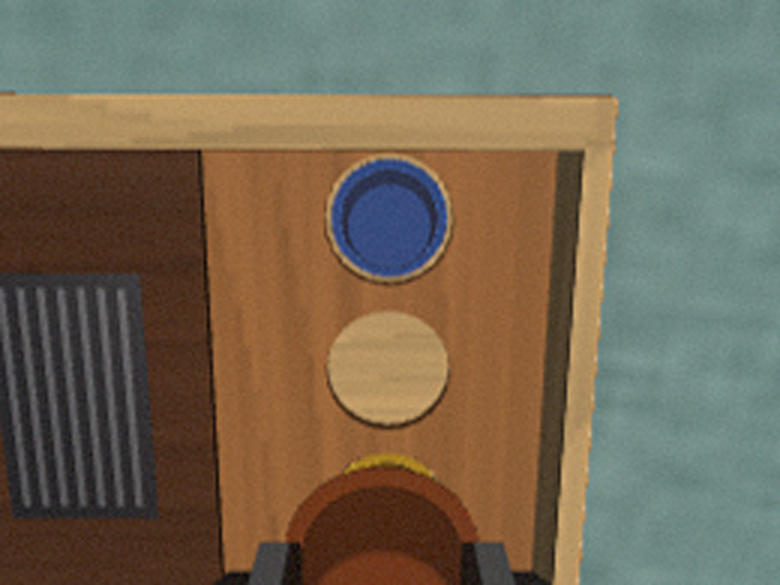

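The crop shows the middle well at crop (387,368), i.e. full-image (259.2,182.7). The held capsule is upright between the fingers, rim spanning crop u 286–478, with blue and gold in the outer wells.

Run:
```python
from h import *
im=cams.read_camera('wrist')
for u,z in(((259.2,182.7),.012),((258.8,182.7),.012),((259.8,132.6),.012)): print(back('wrist',im,u,z))
b=back('wrist',im,(259.8,132.6),.012)
for u in((257.3,245),): print('caps',back('wrist',im,u,.1415))
s=env.get_state();print(s['tcp_pos'])
p=back('wrist',im,(259.2,182.7),.012); todo([p[0],p[1],.04],94.9)
```

```text
[0.47205872 0.30426032 0.012     ]
[0.47167148 0.30422766 0.012     ]
[0.46846866 0.35206127 0.012     ]
caps [0.47010302 0.30348067 0.1415    ]
[0.47080298 0.30342762 0.15352855]
shift [0.0029 0.0054 0.4541] yaw 94.78 tilt [-2.e-04 -1.e-04 -1.e+00] turn -0.0007
```

jog_arm(increments=[[[0.004,0.005,0.1,0,0,-0.0007,255],[0,0,0.15,0,0,0,255],[0,0,0.12,0,0,0,255],[0,0,0.08,0,0,0,255],[0,0,0.04,0,0,0,255],[0,0,0,0,0,0,255],[0,0,0,0,0,0,255],[0,0,0,0,0,0,255]]])

```text
clock: 16.8
tcp_pos: [0.473, 0.3061, 0.0326]
orientation: [0.001, 0.676, 0.737, 0.001]
wrist_force: [0.4, 0.6, -0.3]
finger_gap: 0.0277
grip_force: 18.9
```

Run:
```python
from h import *
todo([.4718,.3043,.0145],94.9)
s=env.get_state();print(s['tcp_pos'],s['wrist_force'])
```

```text
shift [-0.0067 -0.0057  0.0722] yaw 94.99 tilt [ 0.0025  0.0012 -1.    ] turn 0.0005
[0.47304168 0.30606227 0.03255062] [ 0.36209391  0.57386627 -0.28341967]
```

jog_arm(increments=[[[0,0,0,0,0,0,255],[0,0,0,0,0,0,255]]])

```text
clock: 17.0
tcp_pos: [0.4724, 0.3059, 0.032]
orientation: [0.0, 0.676, 0.737, 0.001]
wrist_force: [-0.2, 0.7, 0.2]
finger_gap: 0.0275
grip_force: 18.9
```

jog_arm(increments=[[[0,0,0,0,0,0,255]]])

```text
clock: 17.1
tcp_pos: [0.4721, 0.3058, 0.0316]
orientation: [0.0, 0.676, 0.737, 0.0]
wrist_force: [0.0, -0.1, 0.0]
finger_gap: 0.0277
grip_force: 18.9
```

jog_arm(increments=[[[-0.005,0,0.01,0,0,0,255],[0,0,0.012,0,0,0,255],[0,0,0,0,0,0,255],[0,0,0,0,0,0,255]]])

```text
clock: 17.5
tcp_pos: [0.4717, 0.3043, 0.0253]
orientation: [-0.0, 0.676, 0.737, -0.0]
wrist_force: [-0.1, 0.6, -0.5]
finger_gap: 0.0277
grip_force: 18.9
```

jog_arm(increments=[[[0,0,0.01,0,0,0,255],[0,0,0.01,0,0,0,255],[0,0,0,0,0,0,255],[0,0,0,0,0,0,255]]])

```text
clock: 17.9
tcp_pos: [0.4718, 0.3044, 0.0204]
orientation: [-0.0, 0.676, 0.737, -0.0]
wrist_force: [0.1, -0.6, -0.5]
finger_gap: 0.0276
grip_force: 18.9
```

jog_arm(increments=[[[0,0,0.01,0,0,0,255],[0,0,0.006,0,0,0,255],[0,0,0,0,0,0,255]]])

```text
clock: 18.2
tcp_pos: [0.4718, 0.3043, 0.0163]
orientation: [-0.0, 0.676, 0.737, -0.0]
wrist_force: [-0.5, -0.2, -0.1]
finger_gap: 0.0277
grip_force: 18.9
```

jog_arm(increments=[[[0,0,0.006,0,0,0,255],[0,0,0,0,0,0,255]]])

```text
clock: 18.4
tcp_pos: [0.4718, 0.3043, 0.0149]
orientation: [-0.0, 0.676, 0.737, -0.0]
wrist_force: [-0.5, 0.7, 0.7]
finger_gap: 0.0274
grip_force: 18.9
```

jog_arm(increments=[[[0,0,0.003,0,0,0,255],[0,0,0,0,0,0,255]]])

```text
clock: 18.6
tcp_pos: [0.4719, 0.3044, 0.0143]
orientation: [-0.0, 0.676, 0.737, 0.0]
wrist_force: [-0.2, -1.1, 0.5]
finger_gap: 0.0277
grip_force: 18.9
```

jog_arm(increments=[[[0,0,0.001,0,0,0,255],[0,0,0,0,0,0,150],[0,0,0,0,0,0,130],[0,0,0,0,0,0,120],[0,0,0,0,0,0,120],[0,0,0,0,0,0,120]]])

```text
clock: 19.2
tcp_pos: [0.472, 0.3044, 0.0141]
orientation: [-0.0, 0.676, 0.737, 0.0]
wrist_force: [-0.2, 0.8, -0.2]
finger_gap: 0.0448
grip_force: 0.0
```

jog_arm(increments=[[[0,0,-0.03,0,0,0,120],[0,0,-0.08,0,0,0,120],[0,0,-0.15,0,0,0,120],[0,0,-0.15,0,0,0,120],[0,0,-0.12,0,0,0,255],[0,0,0,0,0,0,255],[0,0,0,0,0,0,255],[0,0,0,0,0,0,255]]])

```text
clock: 20.0
tcp_pos: [0.4712, 0.304, 0.1456]
orientation: [-0.0, 0.676, 0.737, -0.001]
wrist_force: [-1.5, -0.4, -0.5]
finger_gap: -0.0001
grip_force: 0.0
```

Run:
```python
from h import *
s=env.get_state();print(s['clock'],s['tcp_pos'],s['finger_gap'])
im=cams.read_camera('wrist'); save(im,'j.png',(130,60,390,255),3)
c=np.array([.4399,.3017])
# pad centre when open = box centre -59 mm along box x
print(c-.059*np.array([.9963,.0854])); todo([.3815,.2972,.06],94.9)
```

```text
20.0 [0.47119236 0.3040205  0.14563146] -6.124629020524886e-05
[0.3811183 0.2966614]
shift [ 0.0046 -0.3582  0.3418] yaw 95.0 tilt [-0.0023 -0.001  -1.    ] turn 0.0006
```

View pics/j.png

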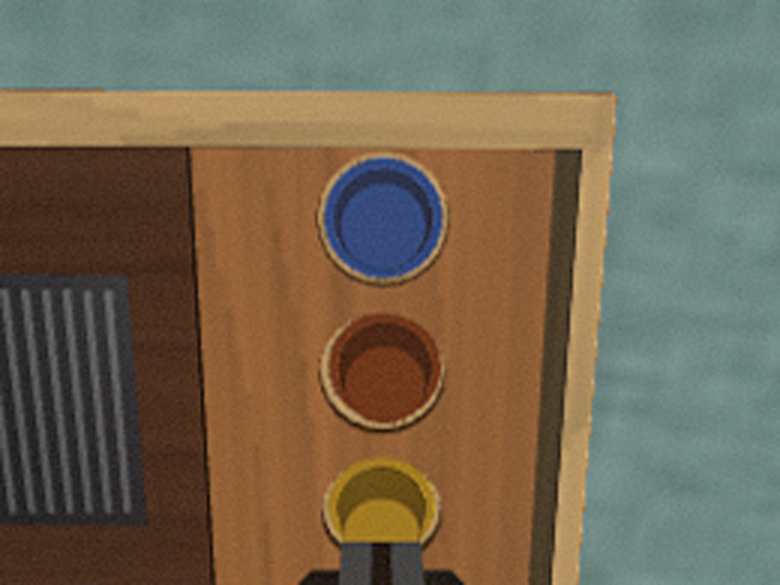

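The brown capsule sits seated in the middle well (crop 382,372), level with its blue and gold neighbours, and the lid is still fully open. Now I go back to the pad.

jog_arm(increments=[[[0.001,-0.09,0,0,0,0,255],[0.001,-0.09,0.05,0,0,0,255],[0.001,-0.09,0.1,0,0,0,255],[0.001,-0.088,0.1,0,0,0,255],[0,0,0.08,0,0,0,255],[0,0,0.02,0,0,0,255],[0,0,0.02,0,0,0,255],[0,0,0.008,0,0,0,255],[0,0,0,0,0,0,255],[0,0,0,0,0,0,255]]])

```text
clock: 21.05
tcp_pos: [0.3836, 0.2979, 0.0527]
orientation: [0.0, 0.676, 0.737, 0.001]
wrist_force: [0.4, 0.7, 0.8]
finger_gap: 0.0001
grip_force: 0.0
```

```bash
python3 -c "
from h import *
s=env.get_state();print(s['clock'],s['tcp_pos']);padcheck()"
```

```text
21.05 [0.38357137 0.2978644  0.05269726]
tcp box x -55.3 f [0.2 0.7 1.7]
[254.7, 248.8] 0.61 pad box x -57.5
200 210 292 [-81.2, -37.8]
206 210 292 [-81.4, -37.6]
212 210 292 [-81.5, -37.5]
```

jog_arm(increments=[[[0,-0.03,0,0,0,0,255],[0,0,0.016,0,0,0,255],[0,0,0.014,0,0,0,255],[0,0,0,0,0,0,255],[0,0,0,0,0,0,255],[0,0,0,0,0,0,255]]])

```text
clock: 21.75
tcp_pos: [0.3754, 0.297, 0.0446]
orientation: [0.0, 0.676, 0.737, 0.0]
wrist_force: [0.4, 0.2, -0.3]
finger_gap: -0.0001
grip_force: 0.0
```

jog_arm(increments=[[[0,0,0.003,0,0,0,255],[0,0,0,0,0,0,255],[0,0,0,0,0,0,255]]])

```text
clock: 22.05
tcp_pos: [0.3753, 0.2969, 0.0438]
orientation: [-0.0, 0.676, 0.737, 0.0]
wrist_force: [-0.2, -0.4, -0.4]
finger_gap: 0.0001
grip_force: 0.0
```

jog_arm(increments=[[[0,0,0.003,0,0,0,255],[0,0,0,0,0,0,255],[0,0,0,0,0,0,255]]])

```text
clock: 22.35
tcp_pos: [0.3754, 0.297, 0.0435]
orientation: [0.0, 0.676, 0.737, 0.0]
wrist_force: [-1.2, -1.3, 5.2]
finger_gap: -0.0001
grip_force: 2.8
```

jog_arm(increments=[[[0,0,0.003,0,0,0,255],[0,0,0,0,0,0,255]]])

```text
clock: 22.55
tcp_pos: [0.3754, 0.297, 0.0434]
orientation: [0.0, 0.676, 0.737, 0.0]
wrist_force: [-2.8, -1.7, 11.8]
finger_gap: 0.0004
grip_force: 6.0
```

jog_arm(increments=[[[0,0,0.001,0,0,0,255],[0,0.004,0,0,0,0,255]]])

```text
clock: 22.75
tcp_pos: [0.3758, 0.297, 0.0434]
orientation: [-0.0, 0.675, 0.737, 0.0]
wrist_force: [-5.8, -1.8, 16.6]
finger_gap: 0.0001
grip_force: 8.2
```

jog_arm(increments=[[[0,0.006,0,0,0,0,255]]])

```text
clock: 22.85
tcp_pos: [0.3771, 0.2971, 0.0434]
orientation: [-0.0, 0.675, 0.737, -0.0]
wrist_force: [-6.4, -1.7, 15.4]
finger_gap: 0.0003
grip_force: 8.1
```

jog_arm(increments=[[[0,0.006,0,0,0,0,255]]])

```text
clock: 22.95
tcp_pos: [0.3786, 0.2973, 0.0434]
orientation: [-0.0, 0.675, 0.737, -0.0]
wrist_force: [-5.6, -1.4, 16.0]
finger_gap: -0.0
grip_force: 8.1
```

Pushing at about 16 N. I continue toward shut.

jog_arm(increments=[[[0,0.012,-0.0003,0,0,0,255],[0,0.018,0,0,0,0,255],[0,0.024,0,0,0,0,255],[0,0.024,0,0,0,0,255]]])

```text
clock: 23.35
tcp_pos: [0.3978, 0.2988, 0.0434]
orientation: [-0.0, 0.675, 0.737, -0.0]
wrist_force: [-6.1, -2.7, 16.2]
finger_gap: 0.0003
grip_force: 7.9
```

```bash
python3 -c "
from h import *
padcheck()"
```

```text
tcp box x -39.7 f [-4.7 -3.5 14.2]
[266.9, 255.2] 0.88 pad box x -35.4
[361.3, 289.7] 0.43 pad box x 16.9
200 223 311 [-57.6, -13.8]
206 224 311 [-57.2, -13.6]
212 224 310 [-57.3, -13.9]
```

jog_arm(increments=[[[0,0.02,0,0,0,0,255],[0,0.024,0,0,0,0,255],[0,0.024,0,0,0,0,255],[0,0.024,0,0,0,0,255]]])

```text
clock: 23.85
tcp_pos: [0.4208, 0.3008, 0.0434]
orientation: [-0.0, 0.675, 0.737, -0.0]
wrist_force: [-6.8, -3.3, 14.9]
finger_gap: 0.0001
grip_force: 7.7
```

jog_arm(increments=[[[0,0.024,0,0,0,0,255],[0,0.024,0,0,0,0,255],[0,0.024,0,0,0,0,255],[0,0.024,0,0,0,0,255]]])

```text
clock: 24.25
tcp_pos: [0.4447, 0.3027, 0.0434]
orientation: [-0.0, 0.675, 0.737, -0.001]
wrist_force: [-6.3, -2.7, 15.5]
finger_gap: -0.0002
grip_force: 7.5
```

```bash
python3 -c "
from h import *
padcheck()"
```

```text
tcp box x 7.2 f [-4.2 -4.4 13.8]
[266.7, 256.9] 0.84 pad box x 11.6
200 223 311 [-10.6, 33.2]
206 223 311 [-10.7, 33.4]
212 224 310 [-10.3, 33.1]
```

jog_arm(increments=[[[0,0.02,0,0,0,0,255],[0,0.024,0,0,0,0,255],[0,0.024,0,0,0,0,255],[0,0.024,0,0,0,0,255]]])

```text
clock: 24.75
tcp_pos: [0.4675, 0.3046, 0.0434]
orientation: [-0.0, 0.676, 0.737, -0.001]
wrist_force: [-6.5, -3.2, 13.6]
finger_gap: -0.0001
grip_force: 7.3
```

jog_arm(increments=[[[0,0.012,0,0,0,0,255],[0,0.008,0,0,0,0,255],[0,0.008,0,0,0,0,255]]])

```text
clock: 25.05
tcp_pos: [0.4745, 0.3052, 0.0434]
orientation: [-0.0, 0.676, 0.737, -0.001]
wrist_force: [-5.8, -3.8, 14.0]
finger_gap: -0.0004
grip_force: 7.1
```

jog_arm(increments=[[[0,0.006,0,0,0,0,255],[0,0.006,0,0,0,0,255]]])

```text
clock: 25.25
tcp_pos: [0.4753, 0.3052, 0.0434]
orientation: [-0.002, 0.675, 0.737, -0.002]
wrist_force: [-14.3, -3.3, 22.5]
finger_gap: -0.0001
grip_force: 10.7
```

```bash
python3 -c "
from h import *
padcheck()"
```

```text
tcp box x 36.8 f [-10.1  -2.2  19.3]
[269.9, 257.8] 0.92 pad box x 42.7
200 223 311 [18.9, 62.6]
206 223 310 [18.8, 62.3]
212 224 310 [19.2, 62.5]
```

The lid hit its stop, with the pad at box x about 40.7 (41 is shut). I lift clear.

jog_arm(increments=[[[0,0,-0.01,0,0,0,255],[0,0,-0.06,0,0,0,255],[0,0,-0.15,0,0,0,255],[0,0,-0.15,0,0,0,255],[0,0,-0.15,0,0,0,255],[0,0,-0.15,0,0,0,255],[0,0,0,0,0,0,255],[0,0,0,0,0,0,255],[0,0,0,0,0,0,255],[0,0,0,0,0,0,255]]])

```text
clock: 26.35
tcp_pos: [0.4775, 0.3056, 0.2079]
orientation: [-0.001, 0.676, 0.737, -0.001]
wrist_force: [-0.2, 0.1, 0.8]
finger_gap: 0.0001
grip_force: 0.0
```

Run:
```python
from h import *
s=env.get_state(); print(s['clock'],s['tcp_pos'])
im=cams.read_camera('wrist'); save(im,'k.png',(110,60,370,255),3)
for r in spotter.landmark_of('lid_pad','wrist')[:1]:
  p=back('wrist',im,r['uv'],.0435); print(r,p,(p[:2]-[.4399,.3017])@[.9963,.0854])
```

```text
26.35 [0.4774914  0.30556775 0.20789963]
{'uv': [261.1, 177.4], 'conf': 0.79} [0.48083616 0.30584234 0.0435    ] 0.04113845320597747
```

View pics/k.png

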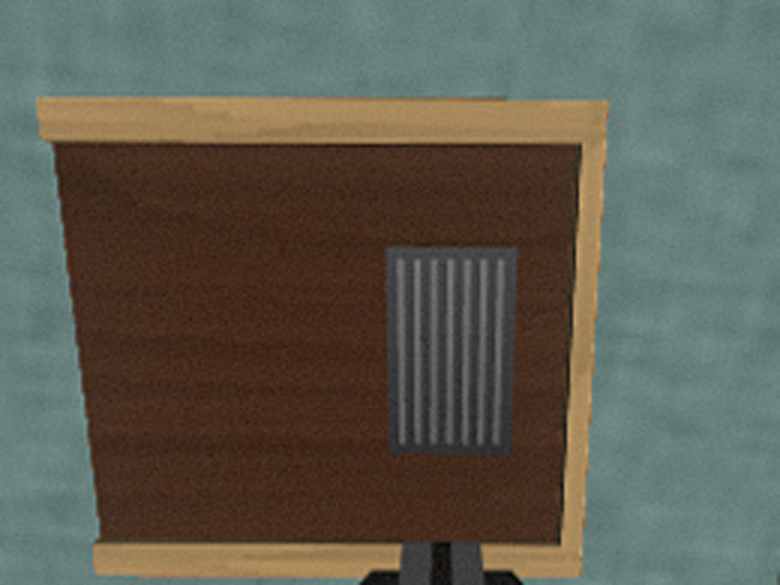

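The lid is fully shut: its far edge meets the wall at crop u≈575, and the pad is at box x +41 mm. The gripper is clear.

```bash
python3 -c "
from h import *
print(ticket.hand_in())"
```

```text
the job is handed in; nothing more can be done
None
```

The brown capsule from the mat is seated rim down in the middle well and the lid is fully shut again; I handed the job in at about 26 s, and no verdict came back.

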